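Zero a sample mill's grind dial and back it off four clicks

ROBOT

A 6-joint arm with a two-finger parallel gripper is mounted at the origin on a cart in front of the work surface, level with it; the furniture and walls round the work are solid. World frame = base frame: x ahead of the robot, y to its left, z up, the work surface at z = 0. Lengths are in m, angles in rad, forces in N, time in s.
With the tool pointing down it reaches from about 0.325 to 0.775 m from the base axis. Payload 5.5 kg.
Tool frame: the origin (TCP) lies at the very end of the fingers, on their centre line; the grasp point (between the pads) lies 19 mm behind it; y points along the fingers, x is the direction in which the jaws open and shut, and the axes are right-handed (so a half turn about y gives the same grasp; the last joint's range is limited). The gripper opens to 88 mm and grips with 3 to 60 N. Pads are 20 mm wide; open, the fingers measure 115 mm over their backs; the gripper's body (75 mm by 178 mm) begins 61 mm behind the grasp point.
Start: joints at [-1.394, 0.091, 1.231, -0, 1.82, -0.057], TCP at [0.139, -0.584, 0.223] pointing down, gripper open.
Joint ranges: [-2.87, 2.87], [-0.86, 2.18], [0.17, 2.46], [-1.51, 4.65], [0.06, 2.69], [-2.65, 2.65]. Speed limits (rad/s): [2.57, 2.57, 3.01, 3.14, 3.14, 3.14].

INTERFACE

Orientations are given as a rotation vector (axis times angle).
In Python, from cell import ctrl gives the robot as it stands.
- The arm moves only by the shell command python3 -m pendant 'ROWS' [OPENING] [FORCE]. ROWS is JSON, a list of rows, each a list of 6 numbers: the shift along the tool's x, y, z in cm, then the turn, a rotation vector about the tool's x, y, z in rad. In form: [[dx, dy, dz, wx, wy, wz], ...]. A call has 1 to 5 rows; each row is the pose to reach, as a shift and turn from the pose commanded when the call began, along the tool's axes at that moment; what a row does not reach only later rows make up. A row lasts 1/8 s, in which the tool goes at most 62.5 mm and 10.7 degrees, less where a joint would pass 70% of its speed; a pose out of reach is approached as far as the arm can. A call with a gripper value outside its range is refused whole. OPENING is the opening, from 0 (shut) to 1 (fully open), set as the call begins (- or left out, the last holds). The fingers move at their own pace and stop on an object; FORCE is the grip in N (left out, the last holds). Time passes only in rows, so rows that repeat a pose let the fingers close. It gives the time, the measured TCP pose, the force and the opening at its end, in the units of the state.
- ctrl.read_state(): the state, without advancing time (a new reading comes with each control period).
- ctrl.get_image(name): name is "scene" or "top"; returns the picture (400x640x3 uint8, red, green, blue); there is no depth.
- ctrl.calibration(name): a dict with "K" (3x3 intrinsics, pixels), "R" (3x3) and "t" (3): a world point X has camera coordinates R X + t. Camera axes: x right, y down, z forward; pixel columns grow to the right and rows downward; lengths in m; the calibration is good to about 2 mm. A picture is of the moment at which its call begins. calibration takes no time and is no camera call.
- ctrl.hand_in(): hands the job in, once; it reports no verdict.
The state is a dict: "time_s": time; "q": joint angles; "qvel": joint speeds; "tau": joint torques, N m; "tcp_pos": TCP position; "tool_rot": TCP orientation; "wrist_force": force on the tool from outside, world axes, zero at the start; "wrist_torque": the same for the moment, N m; "width": finger opening in m.
Only numpy, scipy, OpenCV 4.12 (cv2) and the standard library are available. Lean on these libraries where they do the work, as an engineer would, in place of code of your own. Each camera call takes 0.05 s, during which the arm holds its last target.

TASK

Set the grind of the small sample mill for the next dried sample: turn the round dial on its top clockwise (seen from above) until it comes up against its stop, then turn it back exactly four clicks and let go. Feel for the stop gently and do not force the dial on past it, and leave the things standing around the mill where they are.

Things in the scene. Friction and masses are not known exactly. Their poses are not given: they have to be found in the camera images.
- mill: the sample mill: a round grey housing (96 mm across, top face 92 mm above the bench) on a dark foot plate (104 x 116 mm), fixed to the bench. Origin on the dial's axis at bench height; z up; a steel outlet chute points along its -x to 75 mm from the axis, a feed port with a black screw cap sticks out along its +y to 70 mm
- dial_grip (a point): point on the dial's axis half-way up its round black grip, 119 mm above the bench. The grip is a ribbed cylinder 44 mm across, from 103 to 134 mm above the bench, over a skirt 60 mm across; it can be gripped at any yaw and nothing near it is as high. The point belongs to the mill and does not turn with the dial
- dial_top (a point): centre of the dial's top face, 134 mm above the bench; does not turn with the dial. Clockwise from above goes to the stop, an unknown 2 to 7 clicks away at the start. 18 clicks a turn (20 degrees each); passing one takes about 0.07 N m, then it drops into the next rest. The stop is at a rest: torque jumps to 0.2 N m there, and at about 0.35 N m it is forced (12 degrees past) and the burrs are hurt
- burr_gap (a point): gauge point inside the mill that carries the grinding gap: its z in the mill's frame is the gap between the burrs, 0 at the stop and 0.1 mm more for each click back; much too fine to be read from measured positions or seen
- weigh_boat: bystander: square white weighing boat, 82 x 82 x 19 mm, standing under the chute; origin at its underside
- bottle_small: bystander: small screw-cap glass bottle, 43 mm across, 86 mm high, origin at its underside
- cuvette_box: bystander: closed rectangular box with a lid, 70 x 103 x 48 mm (long along its y), origin at its underside
- marker_black: bystander: marker pen with black cap lying down, 129 mm long along its y, 15 mm thick, origin at its underside
- stop_seat (a point): gauge point inside the mill on the stop's seat: its z in the mill's frame is 0, and sinks only when the dial is forced past the stop (0.06 mm at 12 degrees past); much too fine to be read from measured positions or seen

How it is judged:
By the outcome, as a careful person would: the job done as asked, in the order asked, and still so for the second after the job is handed in, with the robot touching nothing.
It also fails if it takes over 61 s, if anything falls off the work surface, if the arm or the gripper's body presses on something with over 40 N, if the wrist force passes 120 N, or if a joint passes its speed limit or range.

## Working session

There is one attempt and no reset: what is moved stays moved. The work goes in short steps, Python scripts to look and compute and a shell command to move; the robot and the scene stay as the last step left them, time stands still between calls to the robot, and variables do not carry over. Pictures are saved under pics/ and viewed, and the job is handed in when it is done.

```bash
mkdir -p pics; ls; python3 - <<'E'
from cell import ctrl
import cv2
for n in("scene","top"):
    cv2.imwrite(f"pics/{n}0.png",ctrl.get_image(n)[:,:,::-1]); c=ctrl.calibration(n); print(n,c)
print(ctrl.read_state())
E
```

```text
pics
scene {'K': array([[469.39365624,   0.        , 321.40186759],
       [  0.        , 469.39365624, 195.5748787 ],
       [  0.        ,   0.        ,   1.        ]]), 'R': array([[-0.71206077, -0.70185904, -0.01906186],
       [-0.33586474,  0.36433684, -0.86859285],
       [ 0.61657468, -0.61208868, -0.49515967]]), 't': array([0.46635689, 0.26755747, 0.92261353])}
top {'K': array([[449.35410002,   0.        , 317.40858699],
       [  0.        , 449.35410002, 199.04302645],
       [  0.        ,   0.        ,   1.        ]]), 'R': array([[-0.00672667, -0.99992317, -0.01041166],
       [-0.99642566,  0.00757918, -0.08413359],
       [ 0.08420603,  0.0098085 , -0.99640009]]), 't': array([0.03963398, 0.61989368, 1.11042025])}
{'time_s': 0.1, 'q': array([-1.39370092e+00,  9.18179993e-02,  1.23172693e+00, -3.31218216e-05,
        1.81984858e+00, -5.66856150e-02]), 'qvel': array([ 0.00080865, -0.00050244, -0.00230449,  0.00084751,  0.00047521,
        0.00039172]), 'tau': array([ 1.74189187e-03, -4.47856379e+01, -4.07572138e+01,  6.99521089e-02,
        2.83962081e-02, -1.21996391e-04]), 'tcp_pos': array([ 0.13894228, -0.58341205,  0.22162112]), 'tool_rot': array([-1.30954415,  1.03623832, -1.03395209]), 'wrist_force': array([-0.52340191, -0.06551521, -0.91058874]), 'wrist_torque': array([ 0.05435517,  0.03258851, -0.03651014]), 'width': 0.08794394282288474}
```

View pics/scene0.png

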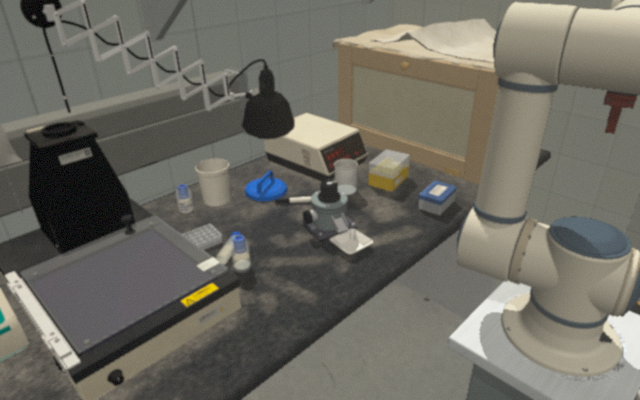

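View pics/top0.png

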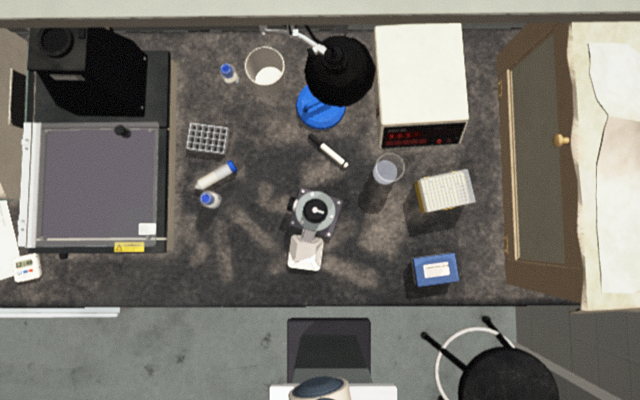

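The top view shows the mill with its dial near (316,211), the weighing boat near (305,252), and the lamp head near (340,70). In the scene view the dial is near (329,189). I'll zoom in on both.

```bash
python3 - <<'E'
import cv2,numpy as np
a=cv2.imread("pics/scene0.png")[160:260,270:390]; b=cv2.imread("pics/top0.png")[170:280,270:370]
a=cv2.resize(a,None,fx=5,fy=5,interpolation=cv2.INTER_CUBIC); b=cv2.resize(b,None,fx=5,fy=5,interpolation=cv2.INTER_CUBIC)
cv2.imwrite("pics/sz.png",a);cv2.imwrite("pics/tz.png",b)
E
```

```text
(no output)
```

View pics/sz.png

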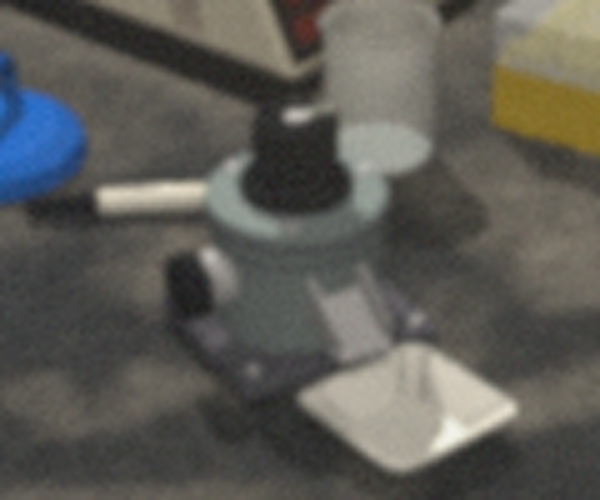

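View pics/tz.png

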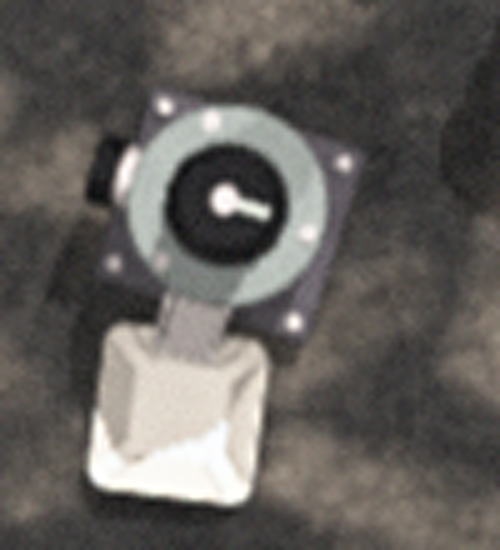

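The zooms show the dial's white centre dot at top pixel (314.4,210.0) and scene pixel (328.9,182.5). The pointer aims image-right. The housing circle is centred near zoom pixel (228,206).

```bash
cat > h.py <<'E'
from cell import ctrl
import numpy as np, cv2
from scipy.spatial.transform import Rotation as Ro
def P(n):
    c=ctrl.calibration(n); return c["K"]@np.c_[c["R"],c["t"]]
def proj(n,X):
    p=P(n)@np.r_[X,1]; return p[:2]/p[2]
def tri(a,b):
    X=cv2.triangulatePoints(P("top"),P("scene"),np.array(a,float).reshape(2,1),np.array(b,float).reshape(2,1)); return (X[:3]/X[3]).ravel()
def onz(n,uv,z):
    c=ctrl.calibration(n); d=c["R"].T@np.linalg.inv(c["K"])@np.r_[uv,1]; o=-c["R"].T@c["t"]
    return o+d*(z-o[2])/d[2]
E
python3 - <<'E'
from h import *
X=tri((314.4,210.0),(328.9,182.5));print("tri",X,proj("top",X),proj("scene",X))
for nm,n,uv,z in [("toptop","top",(314.4,210),.134),("scenetop","scene",(328.9,182.5),.134),
 ("housing","top",(270+228.5/5-.4,170+206/5-.4),.092),("skirt","top",(270+227/5-.4,170+205/5-.4),.098),("chute","top",(270+193/5-.4,170+353/5-.4),.03),("ptr","top",(270+270/5-.4,170+212/5-.4),.134)]: print(nm,onz(n,uv,z))
s=ctrl.read_state();print(Ro.from_rotvec(s["tool_rot"]).as_matrix().round(3))
E
```

```text
tri [0.58532138 0.04067533 0.13698922] [314.59827889 210.21413266] [328.66004985 182.48788929]
toptop [0.58599271 0.041174   0.134     ]
scenetop [0.58872575 0.03629285 0.134     ]
housing [0.58659398 0.03974743 0.092     ]
skirt [0.58672324 0.04036556 0.098     ]
chute [0.51665802 0.05889737 0.03      ]
ptr [0.58126476 0.02019304 0.134     ]
[[ 0.232 -0.     0.973]
 [-0.973  0.002  0.232]
 [-0.002 -1.     0.   ]]
```

Triangulation puts the dial top at a height of 0.137 m, against 0.134 m stated. The axis is near (0.5863, 0.0402). I'll approach by way of a point closer to the base, turning counter-clockwise so there is clockwise room left at the wrist.

```bash
python3 -m pendant '[[-4.3,-0.8,3.9,0,-0.18,0],[-8.5,-1.5,7.8,0,-0.36,0],[-12.8,-2.3,11.8,0,-0.54,0],[-17.0,-3.0,15.7,0,-0.72,0],[-21.3,-3.8,19.6,0,-0.9,0]]' 1 10
cat > aim.py <<'E'
from h import *
import sys
x,y,z,yaw=[float(v) for v in sys.argv[1:5]]
s=ctrl.read_state();R=Ro.from_rotvec(s["tool_rot"]).as_matrix()
c,sn=np.cos(np.radians(yaw)),np.sin(np.radians(yaw))
G=np.array([[c,0,-sn],[sn,0,c],[0,-1,0]]) 
G[:,2]=np.cross(G[:,0],G[:,1])
print("shift cm",(R.T@(np.array([x,y,z])-s["tcp_pos"])*100).round(2),"rv",Ro.from_matrix(R.T@G).as_rotvec().round(4),"t",s["time_s"],"q6",s["q"][5])
E
python3 aim.py .5863 .0402 .26 40
```

```text
time_s: 0.72
tcp_pos: [0.2808, -0.3293, 0.2603]
tool_rot: [-1.544, 0.339, -0.338]
wrist_force: [1.1, -0.3, 0.6]
width: 0.0874
shift cm [12.3   0.05 46.34] rv [-6.0000e-04 -1.1296e+00 -1.0000e-04] t 0.725 q6 -0.5119736502583611
```

```bash
python3 -m pendant '[[1.5,0,5.6,0,-0.17,0],[3.0,0,11.1,0,-0.34,0],[4.4,0,16.7,0,-0.51,0],[5.9,0,22.2,0,-0.68,0],[7.4,0,27.8,0,-0.85,0]]'
python3 aim.py .5863 .0402 .20 40
```

```text
time_s: 1.35
tcp_pos: [0.4658, -0.1088, 0.2604]
tool_rot: [-1.546, -0.328, 0.329]
wrist_force: [0.2, -0.2, 0.2]
width: 0.0878
shift cm [17.06  6.03  8.72] rv [ 1.000e-04 -2.795e-01 -2.000e-04] t 1.35 q6 -0.7191708881484875
```

```bash
python3 -m pendant '[[4.3,1.5,2.2,0,-0.07,0],[8.5,3.0,4.4,0,-0.14,0],[12.8,4.5,6.5,0,-0.21,0],[17.06,6.0,8.72,0,-0.28,0],[17.06,6.0,8.72,0,-0.28,0]]'
python3 aim.py .5863 .0402 .111 40
python3 - <<'E'
from h import *
for n in("scene","top"):
    im=ctrl.get_image(n)[:,:,::-1]; cv2.imwrite(f"pics/{n}1.png",im)
a=cv2.resize(cv2.imread("pics/scene1.png")[130:250,250:400],None,fx=4,fy=4,interpolation=cv2.INTER_CUBIC)
cv2.imwrite("pics/sz1.png",a)
E
```

```text
time_s: 1.98
tcp_pos: [0.5863, 0.0403, 0.1969]
tool_rot: [-1.499, -0.541, 0.549]
wrist_force: [-0.5, 0.3, -0.2]
width: 0.0878
shift cm [ 0.03  8.59 -0.04] rv [-0.0041 -0.0011 -0.0041] t 1.975 q6 -0.6865561953405513
```

View pics/sz1.png

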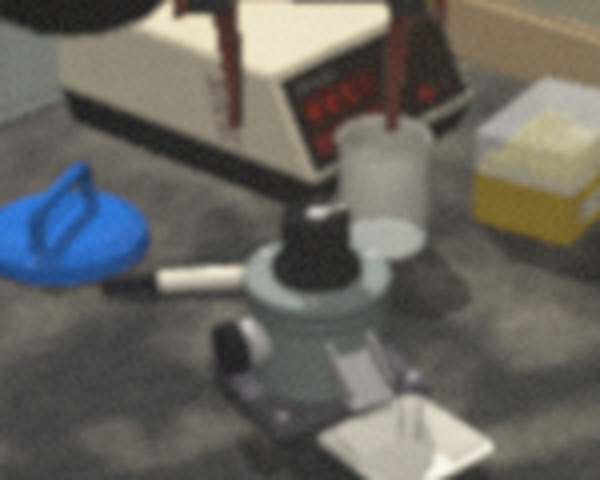

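View pics/top1.png

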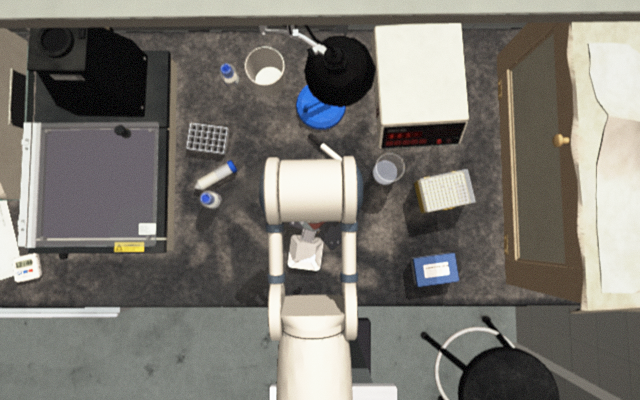

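The fingertips straddle the dial, with their midpoint near scene pixel (328,162). The top view is blocked by the arm and shows the gripper clear of the lamp. I'll check the midpoint against the projection, then descend.

```bash
python3 -c "
from h import *
s=ctrl.read_state();print(proj('scene',s['tcp_pos']))"
python3 -m pendant '[[0,2.5,0,0,0,0],[0,5,0,0,0,0],[0,7,0,0,0,0],[0,8.6,0,0,0,0],[0,8.6,0,0,0,0]]'
python3 aim.py .5863 .0402 .109 40
```

```text
[328.97911547 159.587369  ]
time_s: 2.7
tcp_pos: [0.5855, 0.0374, 0.1134]
tool_rot: [-1.501, -0.54, 0.543]
wrist_force: [0.4, 0.2, -0.1]
width: 0.0877
shift cm [0.24 0.44 0.16] rv [-0.0014 -0.0057 -0.0017] t 2.7 q6 -0.6865415863694845
```

```bash
python3 -m pendant '[[0,0.3,0,0,0,0],[0,0.3,0,0,0,0]]'
python3 aim.py .5863 .0402 .109 40; python3 - <<'E'
from h import *
s=ctrl.read_state(); print(s["tcp_pos"],s["q"],s["wrist_torque"])
cv2.imwrite("pics/sz2.png",cv2.resize(ctrl.get_image("scene")[130:250,250:400,::-1],None,fx=4,fy=4,interpolation=cv2.INTER_CUBIC))
s=ctrl.read_state(); print(s["tcp_pos"],s["wrist_torque"])
E
```

```text
time_s: 2.95
tcp_pos: [0.5866, 0.0378, 0.1124]
tool_rot: [-1.502, -0.543, 0.541]
wrist_force: [0.0, -0.2, 0.1]
width: 0.0879
shift cm [0.12 0.34 0.2 ] rv [ 0.0007 -0.0051  0.0009] t 2.95 q6 -0.686469402867992
[0.58664756 0.03782733 0.11238877] [ 6.52299899e-03  6.34861854e-02  1.45455807e+00 -4.34921555e-07
  1.62237371e+00 -6.86469403e-01] [ 0.01721653 -0.1033496   0.03046358]
[0.58666547 0.0378736  0.11242258] [-0.03581907 -0.13158464 -0.04311462]
```

View pics/sz2.png

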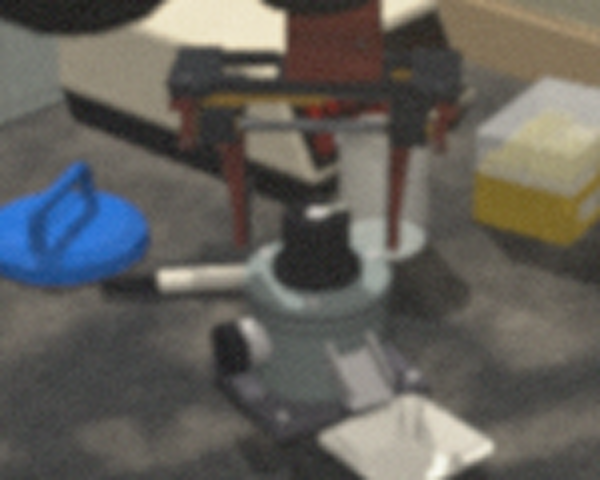

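The fingertips, at about zoom (240,245) and (393,248), straddle the grip. The height is right. I'll centre on the measured pose and close lightly.

```bash
python3 -m pendant '[[0.12,0.2,0.2,0,0,0],[0.12,0.2,0.2,0,0,0],[0.12,0.2,0.2,0,0,0]]' 
python3 -m pendant '[[0,0,0,0,0,0],[0,0,0,0,0,0],[0,0,0,0,0,0],[0,0,0,0,0,0],[0,0,0,0,0,0]]' 0.4 5
cat > rd.py <<'E'
from h import *
s=ctrl.read_state();R=Ro.from_rotvec(s["tool_rot"]).as_matrix()
print("t",round(s["time_s"],2),"tcp",(s["tcp_pos"]*1000).round(2),"yaw",np.degrees(np.arctan2(R[1,0],R[0,0])).round(2),"Ftool",(R.T@s["wrist_force"]).round(2),"Ttool",(R.T@s["wrist_torque"]).round(3),"tau6",s["tau"][5].round(3),"w",(s["width"]*1000).round(2),"q6",s["q"][5].round(4))
E
python3 rd.py
```

```text
time_s: 3.38
tcp_pos: [0.5859, 0.0402, 0.1097]
tool_rot: [-1.502, -0.542, 0.542]
wrist_force: [-0.0, -0.0, 0.3]
width: 0.0878
time_s: 4.0
tcp_pos: [0.5859, 0.0401, 0.1097]
tool_rot: [-1.502, -0.542, 0.542]
wrist_force: [-0.4, -0.4, 0.7]
width: 0.0434Traceback (most recent call last):
  File "rd.py", line 3, in <module>
    print("t",round(s["time_s"],2),"tcp",(s["tcp_pos"]*1000).round(2),"yaw",np.degrees(np.arctan2(R[1,0],R[0,0])).round(2),"Ftool",(R.T@s["wrist_force"]).round(2),"Ttool",(R.T@s["wrist_torque"]).round(3),"tau6",s["tau"][5].round(3),"w",(s["width"]*1000).round(2),"q6",s["q"][5].round(4))
                                                                                                                                                                                                                                            ^^^^^^^^^^^^^^^^^^^^^^^
AttributeError: 'float' object has no attribute 'round'
```

```bash
sed -i 's/(s\["width"\]\*1000).round(2)/round(s["width"]*1000,2)/; s/s\["q"\]\[5\].round(4)/round(float(s["q"][5]),4)/; s/s\["tau"\]\[5\].round(3)/round(float(s["tau"][5]),3)/' rd.py
python3 -m pendant '[[0,0,0,0,0,0],[0,0,0,0,0,0],[0,0,0,0,0,0]]' 0 5;python3 rd.py
python3 -c "
from h import *
s=ctrl.read_state();print(s['tau'],s['time_s'])
cv2.imwrite('pics/sz3.png',cv2.resize(ctrl.get_image('scene')[130:250,250:400,::-1],None,fx=4,fy=4,interpolation=cv2.INTER_CUBIC))"
```

```text
time_s: 4.38
tcp_pos: [0.5859, 0.0401, 0.1097]
tool_rot: [-1.502, -0.542, 0.542]
wrist_force: [-0.5, -0.2, 1.1]
width: 0.0434
t 4.38 tcp [585.87  40.07 109.66] yaw 39.71 Ftool [-0.46 -1.1   0.18] Ttool [-0.089  0.045  0.092] tau6 -0.011 w 43.41 q6 -0.6826
[ 2.80980477e-01 -4.29670322e+01 -4.04741228e+01  2.17279745e-01
 -2.00911984e-01 -1.05517369e-02] 4.375
```

View pics/sz3.png

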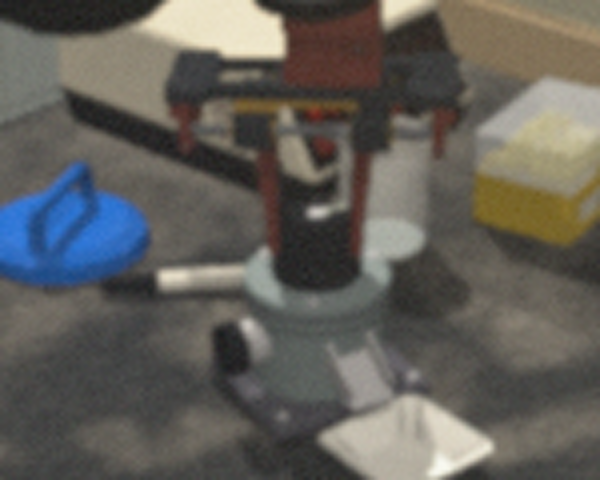

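The gripper is closed on the grip at a width of 43.4 mm, and side forces are small. `tau6` is far less noisy than the wrist torque. I'll turn clockwise in 5° steps; the first two clicks are known to be free.

```bash
python3 -m pendant '[[0,0,0,0,0,0],[0,0,0,0,0,0]]' 0 10 >/dev/null; python3 rd.py
for i in 1 2 3 4; do python3 -m pendant '[[0,0,0,0,0.0873,0],[0,0,0,0,0.0873,0]]' >/dev/null; python3 rd.py; done
```

```text
t 4.67 tcp [585.9   40.06 109.66] yaw 39.7 Ftool [-1.56 -0.94 -0.43] Ttool [-0.067  0.061  0.139] tau6 -0.009 w 43.56 q6 -0.6825
t 4.92 tcp [585.86  40.06 109.66] yaw 34.73 Ftool [-0.72 -2.04 -0.14] Ttool [-0.07   0.062  0.211] tau6 0.4 w 43.32 q6 -0.5958
t 5.17 tcp [585.85  40.04 109.62] yaw 29.82 Ftool [-2.2  -0.34  0.45] Ttool [-0.111 -0.     0.209] tau6 0.461 w 43.52 q6 -0.5101
t 5.42 tcp [585.85  40.04 109.62] yaw 24.87 Ftool [-1.54 -0.83 -0.62] Ttool [-0.089 -0.08   0.341] tau6 0.523 w 43.46 q6 -0.4237
t 5.67 tcp [585.83  40.05 109.64] yaw 19.89 Ftool [-2.44 -1.04 -0.73] Ttool [-0.151 -0.011  0.278] tau6 0.45 w 43.69 q6 -0.3367
```

```bash
cat > av.py <<'E'
from h import *
import sys
L=[]
for i in range(int(sys.argv[1]) if len(sys.argv)>1 else 5):
    im=ctrl.get_image("scene"); s=ctrl.read_state();R=Ro.from_rotvec(s["tool_rot"]).as_matrix()
    L.append(np.r_[R.T@s["wrist_force"],(R.T@s["wrist_torque"]),s["tau"][5],np.degrees(np.arctan2(R[1,0],R[0,0])),np.degrees(s["q"][5])])
L=np.array(L);m=L.mean(0)
print("t%.2f yaw %.2f F %s T %s tau6 %.3f | Ty"%(s["time_s"],m[7],m[:3].round(2),m[3:6].round(3),m[6]),L[:,4].round(3),"tau6",L[:,6].round(3))
cv2.imwrite("pics/s_%.2f.png"%s["time_s"],cv2.resize(im[130:250,250:400,::-1],None,fx=4,fy=4,interpolation=cv2.INTER_CUBIC))
E
python3 av.py
for i in 1 2; do python3 -m pendant '[[0,0,0,0,0.0873,0],[0,0,0,0,0.0873,0]]' >/dev/null; python3 av.py; done
```

```text
t5.92 yaw 19.85 F [-2.29 -0.78 -0.53] T [-0.163 -0.028  0.35 ] tau6 0.021 | Ty [-0.025 -0.028  0.003 -0.042 -0.051] tau6 [ 0.126  0.02  -0.008 -0.017 -0.015]
t6.42 yaw 14.79 F [-2.93 -1.1  -0.24] T [-0.215  0.089  0.484] tau6 -0.039 | Ty [0.05  0.154 0.109 0.051 0.081] tau6 [ 0.073 -0.048 -0.07  -0.074 -0.075]
t6.92 yaw 9.79 F [-3.59 -1.45 -1.44] T [-0.341  0.007  0.602] tau6 0.033 | Ty [-0.016 -0.011  0.021  0.016  0.026] tau6 [ 0.145  0.023  0.001 -0.002 -0.003]
```

```bash

for i in 1 2; do python3 -m pendant '[[0,0,0,0,0.0873,0],[0,0,0,0,0.0873,0]]' >/dev/null; python3 av.py; done
```

```text
t7.42 yaw 4.79 F [-4.18 -2.16 -1.8 ] T [-0.399 -0.045  0.696] tau6 0.104 | Ty [ 0.003 -0.081 -0.067 -0.027 -0.052] tau6 [0.217 0.095 0.072 0.068 0.067]
t7.92 yaw -0.20 F [-4.51 -2.25 -2.49] T [-0.452  0.024  0.752] tau6 0.021 | Ty [ 0.007  0.054  0.045 -0.02   0.033] tau6 [ 0.148 -0.011 -0.014 -0.01  -0.009]
```

View pics/s_7.92.png

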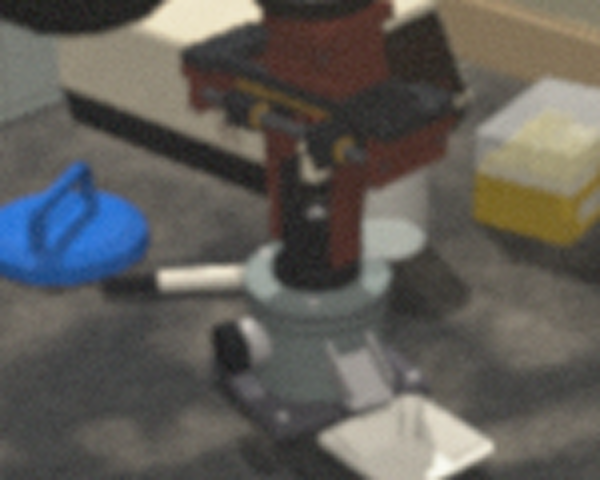

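```bash

python3 -m pendant '[[0,0,0,0,0.0873,0],[0,0,0,0,0.0873,0]]' >/dev/null; python3 av.py
```

```text
t8.43 yaw -5.21 F [-4.36 -2.77 -2.42] T [-0.535  0.086  0.736] tau6 -0.057 | Ty [0.076 0.119 0.099 0.067 0.07 ] tau6 [ 0.015 -0.061 -0.078 -0.081 -0.082]
```

```bash

python3 -m pendant '[[0,0,0,0,0.0873,0],[0,0,0,0,0.0873,0]]' >/dev/null; python3 av.py
```

```text
t8.93 yaw -10.20 F [-3.96 -2.1  -2.65] T [-0.587  0.02   0.699] tau6 0.014 | Ty [ 0.017  0.012 -0.025  0.053  0.042] tau6 [ 0.086  0.01  -0.007 -0.01  -0.011]
```

```bash

python3 -m pendant '[[0,0,0,0,0.0524,0],[0,0,0,0,0.0524,0]]' >/dev/null; python3 av.py
```

```text
t9.43 yaw -13.20 F [-3.88 -1.99 -3.35] T [-0.645 -0.046  0.657] tau6 0.060 | Ty [-0.046 -0.043 -0.047 -0.059 -0.034] tau6 [0.103 0.058 0.048 0.046 0.045]
```

```bash

python3 -m pendant '[[0,0,0,0,0.0873,0],[0,0,0,0,0.0873,0]]' >/dev/null; python3 av.py
```

```text
t9.93 yaw -18.20 F [-3.44 -2.53 -3.91] T [-0.696 -0.042  0.623] tau6 0.055 | Ty [-0.075 -0.017 -0.016 -0.033 -0.068] tau6 [0.127 0.052 0.035 0.031 0.031]
```

```bash

python3 -m pendant '[[0,0,0,0,0.0873,0],[0,0,0,0,0.0873,0]]' >/dev/null; python3 av.py
```

```text
t10.43 yaw -23.21 F [-3.61 -2.03 -3.72] T [-0.72   0.065  0.592] tau6 -0.045 | Ty [0.071 0.037 0.049 0.115 0.052] tau6 [ 0.027 -0.049 -0.066 -0.069 -0.07 ]
```

```bash

python3 -m pendant '[[0,0,0,0,0.1222,0],[0,0,0,0,0.1222,0]]' >/dev/null; python3 av.py
```

```text
t10.93 yaw -30.21 F [-3.05 -1.98 -4.46] T [-0.764  0.047  0.515] tau6 0.023 | Ty [-0.006  0.049  0.097  0.043  0.05 ] tau6 [ 0.124  0.018 -0.005 -0.01  -0.011]
```

```bash

python3 -m pendant '[[0,0,0,0,0.0524,0],[0,0,0,0,0.0524,0]]' >/dev/null; python3 av.py
```

```text
t11.43 yaw -33.20 F [-2.84 -2.28 -4.24] T [-0.836 -0.056  0.459] tau6 0.060 | Ty [-0.092 -0.039 -0.048 -0.065 -0.036] tau6 [0.103 0.057 0.047 0.045 0.045]
```

```bash

python3 -m pendant '[[0,0,0,0,0.0873,0],[0,0,0,0,0.0873,0]]' >/dev/null; python3 av.py
```

```text
t11.93 yaw -38.21 F [-2.   -2.53 -5.04] T [-0.849 -0.011  0.403] tau6 0.055 | Ty [-0.045 -0.034  0.019 -0.014  0.02 ] tau6 [0.127 0.052 0.035 0.031 0.03 ]
```

```bash

python3 -m pendant '[[0,0,0,0,0.0873,0],[0,0,0,0,0.0873,0]]' >/dev/null; python3 av.py
```

```text
t12.43 yaw -43.22 F [-2.2  -2.32 -5.  ] T [-0.886  0.068  0.346] tau6 -0.046 | Ty [0.055 0.077 0.053 0.1   0.056] tau6 [ 0.026 -0.049 -0.066 -0.069 -0.07 ]
```

```bash

python3 -m pendant '[[0,0,0,0,0.1222,0],[0,0,0,0,0.1222,0]]' >/dev/null; python3 av.py
```

```text
t12.93 yaw -50.22 F [-1.53 -2.66 -5.24] T [-0.93   0.006  0.218] tau6 0.023 | Ty [ 0.052  0.054 -0.03  -0.017 -0.031] tau6 [ 0.124  0.018 -0.005 -0.01  -0.011]
```

```bash

python3 -m pendant '[[0,0,0,0,0.0524,0],[0,0,0,0,0.0524,0]]' >/dev/null; python3 av.py
```

```text
t13.43 yaw -53.23 F [-1.45 -1.91 -3.97] T [-0.719 -0.18   0.229] tau6 0.216 | Ty [-0.2   -0.172 -0.195 -0.184 -0.148] tau6 [0.289 0.215 0.194 0.191 0.193]
```

The stop is felt clearly at 3° past the rest at yaw −50.2°: `tau6` is 0.19 and Ty is −0.18, against 0.045 at the same phase before. I'll go back one click first and check the phase for slip.

```bash

python3 -m pendant '[[0,0,0,0,-0.0524,0],[0,0,0,0,-0.0524,0],[0,0,0,0,-0.0524,0]]' >/dev/null; python3 av.py
python3 -m pendant '[[0,0,0,0,-0.087,0],[0,0,0,0,-0.1745,0],[0,0,0,0,-0.262,0],[0,0,0,0,-0.262,0]]' >/dev/null; python3 av.py
python3 -m pendant '[[0,0,0,0,-0.087,0],[0,0,0,0,-0.087,0]]' >/dev/null; python3 av.py
```

```text
t14.05 yaw -50.35 F [-2.51 -2.14 -3.32] T [-0.61   0.038  0.419] tau6 -0.014 | Ty [0.036 0.032 0.01  0.047 0.066] tau6 [-0.005 -0.01  -0.017 -0.019 -0.019]
t14.80 yaw -35.39 F [-3.7  -1.69 -2.05] T [-0.435 -0.089  0.636] tau6 0.032 | Ty [-0.141 -0.098 -0.058 -0.068 -0.078] tau6 [-0.087  0.041  0.069  0.069  0.071]
t15.30 yaw -30.42 F [-4.43 -2.09 -1.25] T [-0.277  0.013  0.795] tau6 -0.043 | Ty [-0.027  0.025  0.     0.041  0.026] tau6 [-0.155 -0.033 -0.012 -0.008 -0.007]
```

The phase matches, so nothing slipped, and the dial is one click back at rest. Three more clicks (60°) to go.

```bash

for i in 2 3 4; do python3 -m pendant '[[0,0,0,0,-0.087,0],[0,0,0,0,-0.175,0],[0,0,0,0,-0.262,0],[0,0,0,0,-0.262,0]]' >/dev/null; python3 av.py 4
python3 -m pendant '[[0,0,0,0,-0.087,0],[0,0,0,0,-0.087,0]]' >/dev/null; python3 av.py 4; done
```

```text
t16.00 yaw -15.35 F [-4.86 -2.4  -0.54] T [-0.105 -0.09   0.888] tau6 0.050 | Ty [-0.109 -0.11  -0.051 -0.088] tau6 [-0.017  0.059  0.077  0.08 ]
t16.45 yaw -10.37 F [-4.52 -2.47 -0.02] T [-0.018  0.01   0.879] tau6 -0.030 | Ty [ 0.004  0.045 -0.022  0.014] tau6 [-0.096 -0.021 -0.004 -0.   ]
t17.15 yaw 4.65 F [-4.97 -1.97  1.37] T [ 0.173 -0.084  0.863] tau6 0.050 | Ty [-0.088 -0.067 -0.079 -0.103] tau6 [-0.017  0.06   0.077  0.08 ]
t17.60 yaw 9.63 F [-4.73 -1.62  1.89] T [0.289 0.    0.824] tau6 -0.030 | Ty [-0.018  0.01  -0.034  0.043] tau6 [-0.096 -0.02  -0.004 -0.   ]
t18.30 yaw 24.64 F [-3.98 -2.52  3.04] T [ 0.466 -0.065  0.727] tau6 0.050 | Ty [-0.041 -0.046 -0.08  -0.092] tau6 [-0.017  0.06   0.077  0.08 ]
t18.75 yaw 29.62 F [-4.16 -2.57  3.31] T [0.515 0.001 0.652] tau6 -0.030 | Ty [-0.022 -0.014  0.02   0.021] tau6 [-0.096 -0.02  -0.003 -0.   ]
```

The dial is at rest 80° back from the stop. I'll release, rise straight up, and move aside to check.

```bash

python3 -m pendant '[[0,0,0,0,0,0],[0,0,0,0,0,0],[0,0,0,0,0,0],[0,0,0,0,0,0],[0,0,0,0,0,0]]' 1
python3 -m pendant '[[0,-2,0,0,0,0],[0,-5,0,0,0,0],[0,-9,0,0,0,0],[0,-13,0,0,0,0],[0,-13,0,0,0,0]]'
python3 aim.py .36 -.22 .25 30
```

```text
time_s: 19.38
tcp_pos: [0.586, 0.0401, 0.1096]
tool_rot: [-1.533, -0.406, 0.406]
wrist_force: [-0.4, 0.6, -0.5]
width: 0.0873
time_s: 20.0
tcp_pos: [0.5873, 0.0401, 0.2461]
tool_rot: [-1.535, -0.413, 0.399]
wrist_force: [-0.8, -0.2, 0.2]
width: 0.0881
shift cm [-32.62  -0.61 -11.36] rv [ 0.0046 -0.006   0.0083] t 20.0 q6 -0.5071767079103489
```

```bash

python3 -m pendant '[[-5.4,0,-1.9,0,0,0],[-10.8,0,-3.8,0,0,0],[-16.2,0,-5.7,0,0,0],[-21.6,0,-7.6,0,0,0],[-27,0,-9.5,0,0,0]]'
python3 -m pendant '[[-4,0,-1.5,0,0,0],[-4,0,-1.5,0,0,0],[-4,0,-1.5,0,0,0]]'
python3 - <<'E'
from h import *
for n in("scene","top"): cv2.imwrite(f"pics/{n}9.png",ctrl.get_image(n)[:,:,::-1])
b=[cv2.resize(cv2.imread(f"pics/top{k}.png")[170:280,270:345],None,fx=5,fy=5,interpolation=cv2.INTER_CUBIC) for k in (0,9)]
cv2.imwrite("pics/cmp.png",np.hstack(b))
E
```

```text
time_s: 20.62
tcp_pos: [0.3968, -0.177, 0.2394]
tool_rot: [-1.533, -0.406, 0.406]
wrist_force: [-0.3, 0.3, 1.0]
width: 0.0875
time_s: 21.0
tcp_pos: [0.3712, -0.2085, 0.2396]
tool_rot: [-1.532, -0.406, 0.405]
wrist_force: [-0.0, -0.7, -0.4]
width: 0.0879
```

View pics/cmp.png

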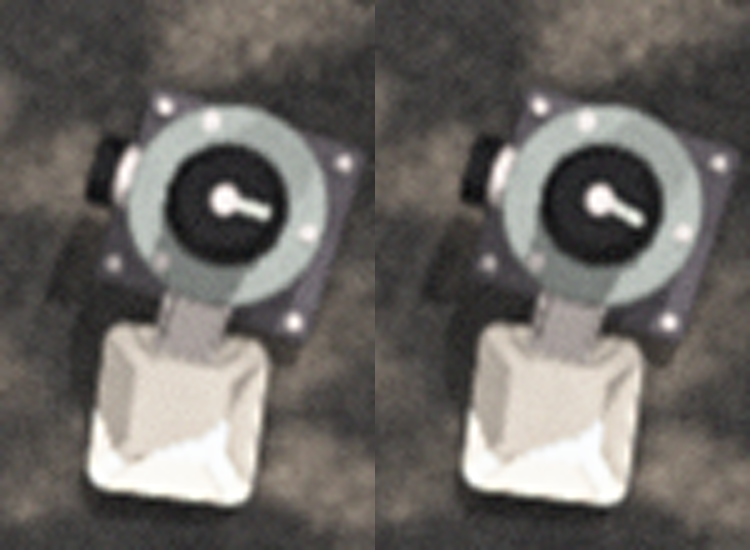

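View pics/top9.png

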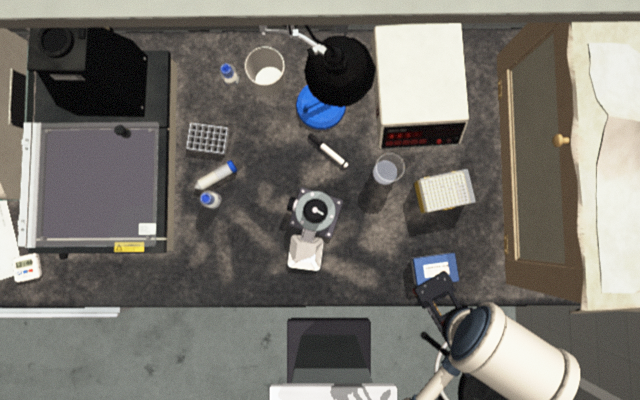

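The left panel (before) has the pointer tip at about (270,212). The right panel (now) has it at about (641,222), a bit clockwise of before. The boat and the others look unmoved. I'll measure the pointer angle precisely, since the start phase seemed half a click off.

```bash
python3 - <<'E'
from h import *
C=np.array([.5863,.0402,.134]); N=240; sc=240/.06
ims=[]
for n in("top","scene"):
  for k in(0,9):
    im=cv2.imread(f"pics/{n}{k}.png")
    W=[C+[dx,dy,0] for dx,dy in((-.03,-.03),(.03,-.03),(.03,.03),(-.03,.03))]
    src=np.float32([proj(n,w) for w in W]); dst=np.float32([[0,N],[0,0],[0,0],[0,0]])
    # image: right = -y world, up=+x
    dst=np.float32([[N/2+(-(w-C)[1])*sc, N/2-(w-C)[0]*sc] for w in W])
    r=cv2.warpPerspective(im,cv2.getPerspectiveTransform(src,dst),(N,N),flags=cv2.INTER_CUBIC)
    ims.append(r); g=cv2.cvtColor(r,cv2.COLOR_BGR2GRAY).astype(float)
    yy,xx=np.mgrid[:N,:N]; m=(np.hypot(xx-120,yy-120)<84); w=np.where(m,np.clip(g-100,0,None),0)
    cx,cy=(w*xx).sum()/w.sum(),(w*yy).sum()/w.sum()
    cov=np.cov(np.c_[xx.ravel(),yy.ravel()].T,aweights=w.ravel()); e,v=np.linalg.eigh(cov); a=v[:,1]*np.sign(v[0,1])
    print(n,k,cx,cy,"pointer deg cw from right",np.degrees(np.arctan2(a[1],a[0])).round(1),e.round(0))
cv2.imwrite("pics/rect.png",np.vstack([np.hstack(ims[:2]),np.hstack(ims[2:])]))
# bystanders changed?
for n in("top","scene"):
  d=cv2.absdiff(cv2.imread(f"pics/{n}0.png"),cv2.imread(f"pics/{n}9.png")).max(2); d=cv2.medianBlur(d,5)
  k,_,st,_=cv2.connectedComponentsWithStats((d>40).astype(np.uint8)); print(n,[tuple(s) for s in st[1:] if s[4]>15])
E
```

```text
top 0 135.60456700149217 122.58498926374786 pointer deg cw from right 18.6 [129. 856.]
top 9 134.17221126318404 125.04538447481738 pointer deg cw from right 28.2 [127. 867.]
scene 0 143.63906073199877 114.32079671753223 pointer deg cw from right 11.6 [184. 531.]
scene 9 141.00840621114182 114.51633970136369 pointer deg cw from right 21.1 [213. 538.]
top [(np.int32(420), np.int32(271), np.int32(32), np.int32(15), np.int32(249)), (np.int32(405), np.int32(302), np.int32(176), np.int32(98), np.int32(9646)), (np.int32(288), np.int32(378), np.int32(83), np.int32(22), np.int32(1217)), (np.int32(380), np.int32(390), np.int32(11), np.int32(10), np.int32(74))]
scene [(np.int32(450), np.int32(0), np.int32(10), np.int32(5), np.int32(38)), (np.int32(471), np.int32(0), np.int32(13), np.int32(8), np.int32(70)), (np.int32(492), np.int32(0), np.int32(21), np.int32(13), np.int32(146)), (np.int32(515), np.int32(0), np.int32(43), np.int32(6), np.int32(155)), (np.int32(428), np.int32(0), np.int32(212), np.int32(169), np.int32(15386)), (np.int32(524), np.int32(98), np.int32(14), np.int32(15), np.int32(106
[... 571 characters left out ...]
 np.int32(10), np.int32(39)), (np.int32(459), np.int32(244), np.int32(89), np.int32(123), np.int32(5344)), (np.int32(461), np.int32(252), np.int32(21), np.int32(14), np.int32(197)), (np.int32(554), np.int32(252), np.int32(26), np.int32(36), np.int32(540)), (np.int32(633), np.int32(253), np.int32(6), np.int32(12), np.int32(53)), (np.int32(632), np.int32(271), np.int32(8), np.int32(29), np.int32(142)), (np.int32(609), np.int32(296), np.int32(20), np.int32(21), np.int32(315)), (np.int32(596), np.int32(304), np.int32(10), np.int32(9), np.int32(40)), (np.int32(607), np.int32(332), np.int32(13), np.int32(13), np.int32(71)), (np.int32(624), np.int32(349), np.int32(16), np.int32(20), np.int32(192))]
```

View pics/rect.png

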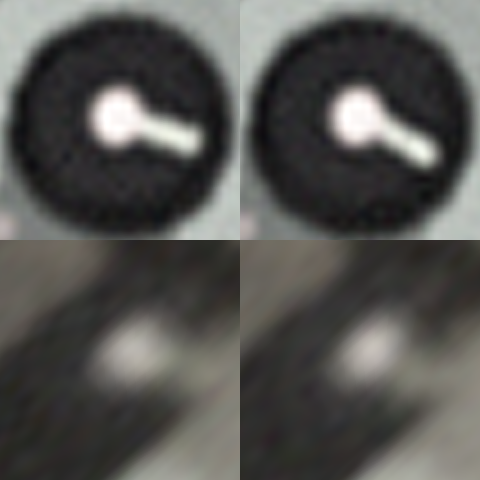

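The pointer's net turn is 9.6° in the top view, against a net tool turn of 10.1°. So the dial followed the tool without slip and stayed put on release. Image differences lie only where the arm itself shows. Handing in.

```bash
python3 rd.py; python3 -c "
from cell import ctrl
print(ctrl.hand_in())"
```

```text
t 21.1 tcp [ 371.56 -208.04  239.48] yaw 29.75 Ftool [0.95 1.01 0.09] Ttool [-0.104 -0.012 -0.07 ] tau6 0.008 w 87.86 q6 -1.1097
the job is handed in; nothing more can be done
None
```

The dial is set four clicks back from the stop and released, and I handed the job in at about 21 s.

- **Finding the stop:** I gripped the dial at 10 N and turned it clockwise in steps of 3–7°. The stop showed 3° past a rest, after about 93° of turning. Torque there was about 0.19 N m, against 0.045 at the same point of the earlier clicks. I went no further, so the dial was not forced.
- **Turning back:** I turned back exactly 80° (four clicks) from the stop's rest. Torque was close to zero at each of the four rests, so I released there.
- **Last checks:** The pointer's net turn in the top camera was 9.6°, against 10.1° for the tool, so the dial neither slipped nor moved on release. The gripper is clear of everything. The before and after pictures show no changes except around the arm and its shadows; in the last top view the gripper hid part of the cuvette box.
- **One disagreement:** The dial seems to have started about half a click off a rest, 4.5 clicks from the stop rather than a whole number. This does not affect the setting, which was counted from the stop itself.

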